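Load a two-tier drying rack with finish samples

ROBOT

A 6-joint arm with a two-finger parallel gripper is mounted at the origin on the work surface. World frame = base frame: x ahead of the robot, y to its left, z up, the work surface at z = 0. Lengths are in m, angles in rad, forces in N, time in s.
With the tool pointing down it reaches from about 0.25 to 0.725 m from the base axis. Payload 9.7 kg.
Tool frame: the origin (TCP) lies between the finger pads; the fingertips stand 25 mm ahead of it and the grasp point (between the pads) lies 6 mm ahead of it (r.tip_reach is the z of the fingertips in the tool frame, in m); z points along the fingers, y is the direction in which the jaws open and shut (so a half turn about z gives the same grasp; the last joint's range is limited). The gripper opens to 85 mm and grips with 20 to 120 N. Pads are 22 mm wide; open, the fingers measure 114 mm over their backs; the gripper's body (76 mm by 85 mm) begins 54 mm behind the grasp point. The pads swing forward as they close: fully open they stand 13 mm farther back than shut.
Start: joints at [1.207, 0.087, 0.176, 1.66, 0, 1.571], TCP at [0.196, 0.514, 0.256] pointing down, gripper open.
Joint ranges: [-3.13, 3.13], [-0.85, 1.81], [-1.15, 1.24], [-2.2, 2.28], [-1.44, 1.52], [-3.14, 3.14]. Speed limits (rad/s): [2.22, 2.22, 2.57, 3.14, 3.14, 3.14].

INTERFACE

Orientations are given as a unit quaternion [w, x, y, z].
In Python, from plant import r gives the robot as it stands.
- The arm moves only by the shell command python3 -m jog 'ROWS' [OPENING] [FORCE]. ROWS is text: rows parted by semicolons, each of 4 numbers parted by spaces: the shift along the tool's x, y, z in mm, then the turn about the tool's z in rad. In form: dx dy dz spin; .... A call has 1 to 20 rows; each row is the pose to reach, as a shift and turn from the pose commanded when the call began, along the tool's axes at that moment; what a row does not reach only later rows make up. A row lasts 1/8 s, in which the tool goes at most 62.5 mm and 10.7 degrees, less where a joint would pass 70% of its speed; a pose out of reach is approached as far as the arm can. A call with a gripper value outside its range is refused whole. OPENING is the opening, from 0 (shut) to 1 (fully open), set as the call begins (- or left out, the last holds). The fingers move at their own pace and stop on an object; FORCE is the grip in N (left out, the last holds). Time passes only in rows, so rows that repeat a pose let the fingers close. It gives the time, the measured TCP pose, the force and the opening at its end, in the units of the state.
- r.read_state(): the state, without advancing time (a new reading comes with each control period).
- r.capture(name): name is "side" or "top"; returns a dict with "image" (420x560x3 uint8, blue, green, red), "camera_matrix" (3x3 intrinsics, pixels), "dist_coeffs" ([k1, k2, p1, p2, k3] as OpenCV has them; the pictures are not rectified), "R" (3x3) and "t" (3): a world point X has camera coordinates R X + t. Camera axes: x right, y down, z forward; pixel columns grow to the right and rows downward; lengths in m; the calibration is good to about 2 mm. A picture is of the moment at which its call begins. There is no depth.
- r.hand_in(): hands the job in, once; it reports no verdict.
The state is a dict: "t": time; "qpos": joint angles; "joint_velocities": joint speeds; "effort": joint torques, N m; "ee_pos": TCP position; "tcp_rot": TCP orientation; "wrist_force": force on the tool from outside, world axes, zero at the start; "ft_torque": the same for the moment, N m; "opening": finger opening in m.
Only numpy, scipy, OpenCV 4.12 (cv2) and the standard library are available. Lean on these libraries where they do the work, as an engineer would, in place of code of your own. Each camera call takes 0.05 s, during which the arm holds its last target.

TASK

Put the drying rack together and load it with the three sample panels: first lay the longest panel on the base, in the middle and along the base's length; then set the slatted frame over it with all four legs fully down in the base's corner sockets; then lay the middle-length panel along the slats in the middle of the bay on the left of the frame's rib as seen from the robot, and last the shortest panel likewise in the right bay. Keep the finished faces up, and leave the jars, the tin and the brush where they are.

Things in the scene. Friction and masses are not known exactly. Their poses are not given: they have to be found in the camera images.
- base: rack base, fixed: grey board 150 (x) x 240 (y) x 8 mm, clear but for a 36 mm square block on each corner, tops 24 mm over the table. Holes in the blocks: round, 19 mm wide, 3 mm chamfer, at x +-57, y +-102 mm, floor 8 mm over the table. Origin: centre of underside, on the table. z up, x roughly away from the robot (within 15 deg), so +y is its left half seen from the robot
- frame: loose slatted frame, 400 g, 150 (x) x 240 (y) mm, fits either way round; origin: centre, at leg-tip level. Four 14 mm legs with tapered tips at x +-57, y +-102. Rails under the ends at z 30-40, slat tops z 50. Rib (handle) 12 mm thick along x at y 0, z 50-75: pinch mid-length. Bays either side, 114 long in y, centres y +-63. Fully in: origin 8 mm above the base's, slat tops 58 up
- panel_long: longest sample panel: a plain strip of oak with a dark band of finish over about two thirds of the upper face, 45 mm wide (its x), 150 mm long (its y), 22 mm thick. Origin at the centre of its underside, z up out of the finished face; weighs about 105 g
- panel_middle: middle-length sample panel: a plain strip of oak with a dark band of finish over about two thirds of the upper face, 45 mm wide (its x), 96 mm long (its y), 22 mm thick. Origin at the centre of its underside, z up out of the finished face; weighs about 68 g
- panel_short: shortest sample panel: a plain strip of oak with a dark band of finish over about two thirds of the upper face, 45 mm wide (its x), 62 mm long (its y), 22 mm thick. Origin at the centre of its underside, z up out of the finished face; weighs about 44 g
- jar_a: small closed amber glass jar with a black cap, 40 mm across, 62 mm high, origin at the centre of its underside; a bystander, nearer to the robot than the other jar
- jar_b: small closed amber glass jar with a black cap, 40 mm across, 62 mm high, origin at the centre of its underside; a bystander, farther from the robot than the other jar
- tin: white rectangular solvent tin 110 x 170 mm, 200 mm high with a cap on top, origin at the centre of its underside; a bystander
- brush: flat paint brush with a wooden handle, lying on the table beyond the panels, a bystander
Not all that is in view belongs to the job. What is shaped like the panel_long but purple is not meant.

How it is judged:
By the outcome, as a careful person would: the job done as asked, in the order asked, and still so for the second after the job is handed in, with the robot touching nothing.
It also fails if it takes over 120 s, if anything falls off the work surface, if the arm or the gripper's body presses on something with over 40 N, if the wrist force passes 120 N, or if a joint passes its speed limit or range.

## Working session

There is one attempt and no reset: what is moved stays moved. The work goes in short steps, Python scripts to look and compute and a shell command to move; the robot and the scene stay as the last step left them, time stands still between calls to the robot, and variables do not carry over. Pictures are saved under pics/ and viewed, and the job is handed in when it is done.

```bash
ls; mkdir -p pics
python3 - <<'E'
from plant import r
import cv2
for n in("top","side"):
    c=r.capture(n); cv2.imwrite(f"pics/{n}0.png",c["image"]); print(n,c["camera_matrix"],c["dist_coeffs"],c["R"],c["t"])
print(r.read_state(), r.tip_reach)
E
```

```text
pics
top [[402.52170269   0.         279.25182097]
 [  0.         402.52170269 213.26858334]
 [  0.           0.           1.        ]] [-0.02559996  0.          0.          0.          0.        ] [[-0.01844693 -0.99981344  0.00572685]
 [-0.99164444  0.01756418 -0.12779989]
 [ 0.12767546 -0.00803652 -0.99178344]] [-0.01932609  0.58245019  1.0560776 ]
side [[486.02120799   0.         284.78468269]
 [  0.         486.02120799 216.52468535]
 [  0.           0.           1.        ]] [-0.02535289  0.          0.          0.          0.        ] [[ 0.76792381 -0.64020839  0.02064537]
 [-0.33729402 -0.43156122 -0.83665265]
 [ 0.5445418   0.63552193 -0.54734459]] [-0.45924916  0.22029371  0.86937898]
{'t': 0.1, 'qpos': array([1.20698276e+00, 8.74329567e-02, 1.75200536e-01, 1.65983903e+00,
       3.54615563e-05, 1.57080621e+00]), 'joint_velocities': array([-0.00012254, -0.00054274,  0.00147011, -0.0006984 , -0.00011839,
        0.0007558 ]), 'effort': array([-8.00572622e-06, -5.21563661e+01,  4.65651333e+01,  1.60675251e-02,
       -3.34950073e-05,  2.30034010e-05]), 'ee_pos': array([0.19563513, 0.51382356, 0.25563205]), 'tcp_rot': array([-1.32773662e-04,  1.80910055e-01,  9.83499438e-01, -6.23836839e-04]), 'wrist_force': array([-0.65018307, -0.07147579, -0.06241003]), 'ft_torque': array([ 0.0259912 , -0.00844339, -0.06003163]), 'opening': 0.08573122983130567} 0.025
```

View pics/top0.png

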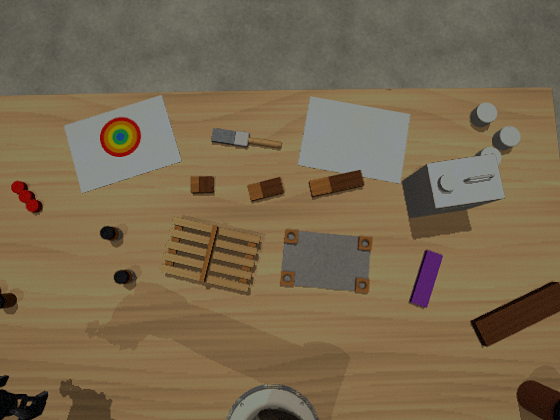

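View pics/side0.png

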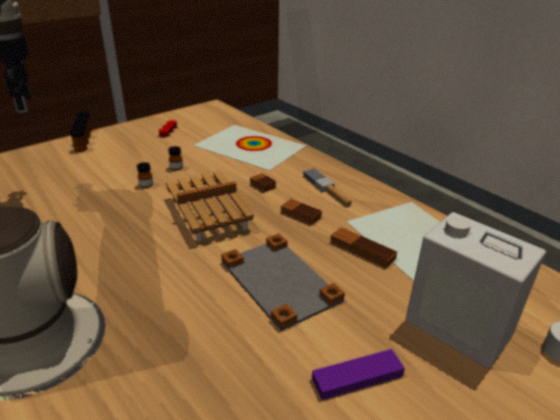

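Top view: strips with a dark band at (202,185), (266,189) and (336,183). The frame is at (212,255) and the base at (326,262). Lookalikes for panel_long are the purple bar (426,278) and the dark plank (520,313). The strip at (336,183) fits the description: oak with a dark band, and the longest of the three. I'll check it with a close crop and measure.

```bash
cat > h.py <<'E'
from plant import r
import cv2, numpy as np
def und(c,p):
    return cv2.undistortPoints(np.array(p,float).reshape(-1,1,2),c["camera_matrix"],c["dist_coeffs"]).reshape(-1,2)
def plane(c,p,z):
    d=np.c_[und(c,p),np.ones(len(np.array(p,float).reshape(-1,2)))]@c["R"]  # R^T d
    o=-c["R"].T@c["t"]
    return o+d*((z-o[2])/d[:,2])[:,None]
def tri(c1,p1,c2,p2):
    P=[np.c_[c["R"],c["t"]] for c in(c1,c2)]
    X=cv2.triangulatePoints(P[0],P[1],und(c1,p1).T,und(c2,p2).T); return (X[:3]/X[3]).T
def proj(c,X):
    return cv2.projectPoints(np.array(X,float).reshape(-1,1,3),cv2.Rodrigues(np.array(c["R"]))[0],np.array(c["t"]),c["camera_matrix"],c["dist_coeffs"])[0].reshape(-1,2)
def crop(c,x,y,w,h,s,name):
    im=c["image"][y:y+h,x:x+w]; im=cv2.resize(im,None,fx=s,fy=s,interpolation=cv2.INTER_CUBIC)
    im=np.clip(im.astype(float)*1.4,0,255).astype(np.uint8); cv2.imwrite(f"pics/{name}.png",im)
E
python3 - <<'E'
from h import *
c=r.capture("top"); crop(c,180,155,200,145,4,"crop1"); crop(c,155,205,125,95,6,"crop2")
c=r.capture("side"); crop(c,150,160,260,170,3,"crop3")
E
```

```text
(no output)
```

View pics/crop1.png

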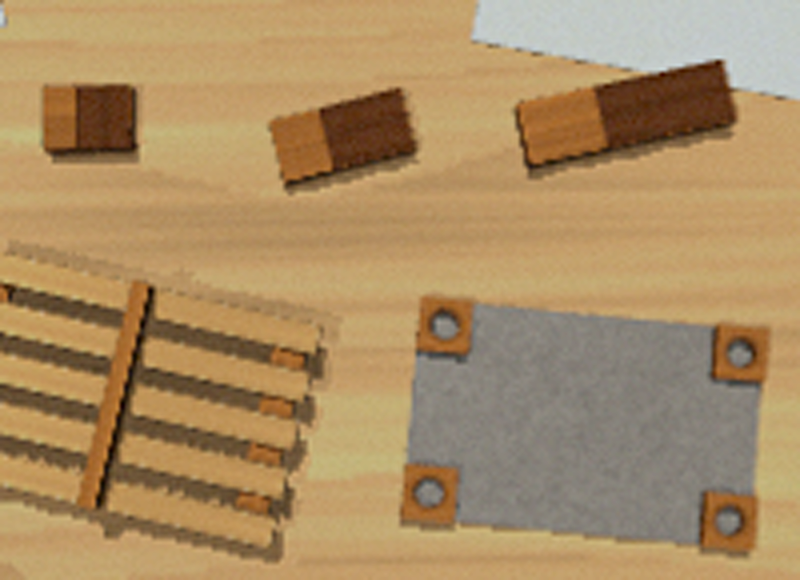

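View pics/crop2.png

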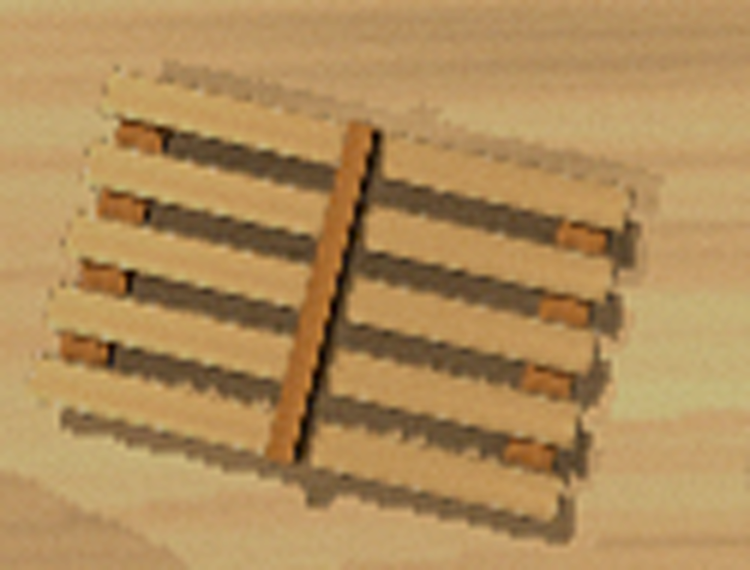

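View pics/crop3.png

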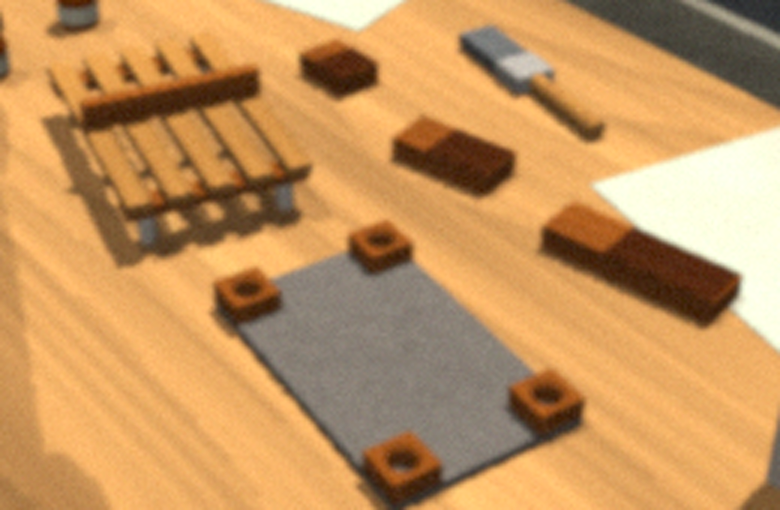

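The crop confirms (336,183) is panel_long: an oak end plus a dark band covering about two thirds. Next I'll measure with masks.

Run:
```python
from h import *
c=r.capture("top"); im=c["image"]
hsv=cv2.cvtColor(cv2.GaussianBlur(im,(3,3),0),cv2.COLOR_BGR2HSV)
for n,p in dict(tab=(230,210),oak=(316,189),dark=(350,182),block=(284,275),rib=(209,255),slat=(190,250),gap=(195,248),slat2=(240,262),base=(326,262),hole=(291,236),pshadow=(330,195)).items(): print(n,p,hsv[p[1],p[0]])
big=cv2.resize(im,None,fx=4,fy=4,interpolation=cv2.INTER_CUBIC); H=cv2.cvtColor(big,cv2.COLOR_BGR2HSV)
vis=((H[...,1]>175)|(H[...,2]<70)).astype(np.uint8)*255
cv2.imwrite("pics/m1.png",vis[155*4:300*4,160*4:360*4])
```

```text
tab (230, 210) [ 17 120 128]
oak (316, 189) [ 14 178 113]
dark (350, 182) [ 12 188  68]
block (284, 275) [ 13 151  83]
rib (209, 255) [ 15 183 103]
slat (190, 250) [ 17 134 141]
gap (195, 248) [ 18 129 142]
slat2 (240, 262) [ 17 134 137]
base (326, 262) [23 22 93]
hole (291, 236) [ 23  20 100]
pshadow (330, 195) [ 17 119 107]
```

View pics/m1.png

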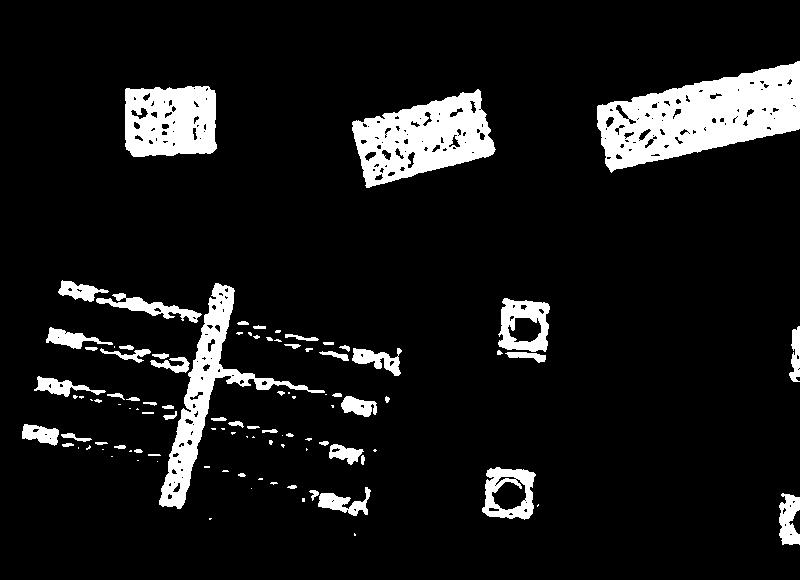

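```bash
cat > meas.py <<'E'
from h import *
def mask(c):
    big=cv2.resize(c["image"],None,fx=4,fy=4,interpolation=cv2.INTER_CUBIC); H=cv2.cvtColor(cv2.GaussianBlur(big,(5,5),0),cv2.COLOR_BGR2HSV)
    m=((H[...,1]>160)|(H[...,2]<70)).astype(np.uint8)*255
    return m
def rect(c,m,x0,y0,x1,y1,z):
    s=np.zeros_like(m); s[y0*4:y1*4,x0*4:x1*4]=m[y0*4:y1*4,x0*4:x1*4]
    s=cv2.morphologyEx(s,cv2.MORPH_CLOSE,np.ones((5,5)));s=cv2.morphologyEx(s,cv2.MORPH_OPEN,np.ones((13,13)))
    k=max(cv2.findContours(s,cv2.RETR_EXTERNAL,cv2.CHAIN_APPROX_NONE)[0],key=cv2.contourArea)
    p=(k.reshape(-1,2)+.5)/4-.5
    w=plane(c,p,z)[:,:2]
    R=cv2.minAreaRect((w*1000).astype(np.float32)); b=cv2.boxPoints(R)
    return R,b
E
python3 - <<'E'
from meas import *
c=r.capture("top"); print("cam",-c["R"].T@c["t"])
m=mask(c)
for n,b in dict(short=(185,170,220,198),mid=(243,172,288,205),long=(305,165,370,202)).items():
    R,bx=rect(c,m,*b,.022); print(n,np.round(R[0],1),np.round(R[1],1),round(R[2],1),np.round(bx).tolist())
R,bx=rect(c,m,196,222,222,285,.075); print("rib",R,np.round(bx).tolist())
# holes: block centres
for b in [(282,227,300,245),(278,268,297,287),(356,233,374,252),(352,274,372,293)]:
    R,bx=rect(c,m,*b,.024); print("blk",np.round(R[0],1),np.round(R[1],1),round(R[2],1))
E
```

```text
cam [ 0.44239178 -0.02106556  1.12194803]
short [667.9 183.2] [48.1 63.5] 0.8 [[643.0, 215.0], [644.0, 151.0], [692.0, 152.0], [691.0, 215.0]]
mid [652.6   7.4] [48.3 94.5] 13.7 [[618.0, 48.0], [640.0, -44.0], [687.0, -33.0], [665.0, 59.0]]
long [ 665.1 -189. ] [ 48.5 151. ] 11.3 [[627.0, -120.0], [656.0, -268.0], [704.0, -258.0], [674.0, -110.0]]
rib ((475.5428466796875, 153.70677185058594), (22.33393669128418, 148.59194946289062), 77.4816665649414) [[401.0, 159.0], [546.0, 127.0], [550.0, 149.0], [405.0, 181.0]]
blk [518.6 -59.1] [33.4 40.3] 84.6
blk [418.1 -48.2] [32.4 14. ] 88.9
blk [ 496.  -261.2] [37.7 39.6] 87.5
blk [ 384.8 -247.9] [37.4 34.6] 86.0
```

Run:
```python
from h import *
c=r.capture("top"); ims=[]
for x,y in [(278,224),(352,230),(274,264),(348,271)]:
    ims.append(cv2.resize(c["image"][y:y+28,x:x+28],None,fx=10,fy=10,interpolation=cv2.INTER_CUBIC))
o=np.vstack([np.hstack(ims[:2]),np.hstack(ims[2:])]); o=np.clip(o*1.7,0,255).astype(np.uint8)
for i in range(0,560,50): cv2.putText(o,str(i),(i,8),0,.3,(0,255,0)); cv2.putText(o,str(i),(0,i),0,.3,(0,255,0))
cv2.imwrite("pics/holes.png",o)
```

```text
(no output)
```

View pics/holes.png

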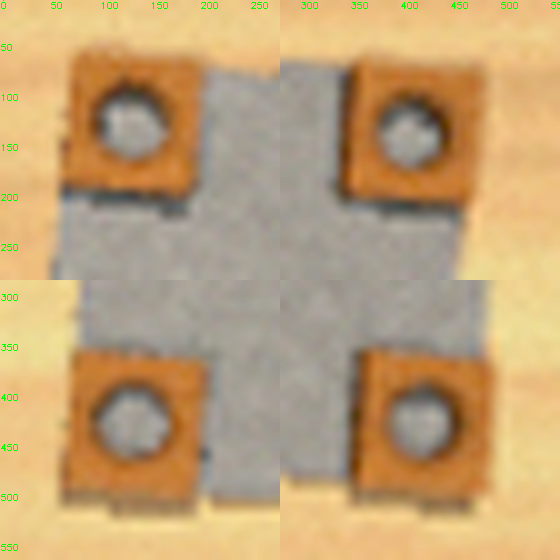

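```bash
cat >> h.py <<'E'
def fit(model,meas):
    m=np.array(model,float);w=np.array(meas,float)[:,:2];mc=m.mean(0);wc=w.mean(0)
    U,_,Vt=np.linalg.svd((m-mc).T@(w-wc)); A=Vt.T@np.diag([1,np.linalg.det(Vt.T@U.T)])@U.T
    t=wc-A@mc; return t,np.degrees(np.arctan2(A[1,0],A[0,0])),np.round((w-(m@A.T+t))*1000,1)
E
python3 - <<'E'
from h import *
c=r.capture("top")
px=lambda X,Y,x0,y0,s:(x0+(X+.5)/s-.5,y0+(Y+.5)/s-.5)
p=[px(131,123,278,224,10),px(131,134,352,230,10),px(132,143,274,264,10),px(142,141,348,271,10)]
w=plane(c,p,.024); print(np.round(w*1000,1))
print("base",fit([(.057,.102),(.057,-.102),(-.057,.102),(-.057,-.102)],w))
# frame: rib ends and slat end corners
q=[px(362,125,155,205,6),px(283,459,155,205,6)]
w=plane(c,q,.075);print("rib",np.round(w*1000,1),np.linalg.norm(w[0]-w[1])); print(fit([(.075,0),(-.075,0)],w))
q=[px(X,Y,155,205,6) for X,Y in [(110,70),(632,183),(32,398),(555,515)]]
w=plane(c,q,.050); print(np.round(w*1000,1)); print(fit([(.075,.12),(.075,-.12),(-.075,.12),(-.075,-.12)],w))
E
```

```text
[[ 521.   -59.9   24. ]
 [ 497.9 -261.7   24. ]
 [ 407.8  -46.9   24. ]
 [ 385.7 -248.8   24. ]]
base (array([ 0.45310722, -0.15434643]), np.float64(-6.426469637382098), array([[-0.2, -0.6],
       [-0.5,  0.4],
       [-0.1, -0.3],
       [ 0.7,  0.5]]))
rib [[548.2 139.   75. ]
 [405.1 172.7  75. ]] 0.14694770512864877
(array([0.47663997, 0.15587403]), np.float64(-13.24244663215267), array([[-1.5,  0.3],
       [ 1.5, -0.3]]))
[[577.4 255.7  50. ]
 [522.7  22.9  50. ]
 [432.6 288.   50. ]
 [378.   58.3  50. ]]
(array([0.47764537, 0.15622518]), np.float64(-13.266733782315047), array([[-0.8, -0.1],
       [-0.4,  0.7],
       [ 0.4, -2.2],
       [ 0.8,  1.7]]))
```

```bash
cat >> h.py <<'E'
from scipy.spatial.transform import Rotation as Ro
def pose():
    s=r.read_state(); q=s["tcp_rot"]; return s["ee_pos"],Ro.from_quat([q[1],q[2],q[3],q[0]]).as_matrix(),s
def go(x,y,z,jaw):
    """rows (mm) to reach world x,y,z with jaw axis at world angle jaw deg (mod 180)"""
    p,M,s=pose(); d=M.T@(np.array([x,y,z])-p)*1000
    a=np.degrees(np.arctan2(M[1,1],M[0,1])); da=(jaw-a+90)%180-90
    print("delta tool mm",np.round(d,1),"spin",round(-np.radians(da),3),"| at",np.round(p*1000,1),"jaw",round(a,2),"q1,q6",np.round(s["qpos"][[0,5]],2))
E
python3 - <<'E'
from h import *
go(.6665,-.1885,.12,11.2)
go(.6665,-.1885,.028,11.2)
E
```

```text
delta tool mm [-689.9 -489.   136.3] spin 1.012 | at [195.7 514.  256.2] jaw 69.16 q1,q6 [1.21 1.57]
delta tool mm [-689.9 -489.   228.3] spin 1.012 | at [195.7 514.  256.2] jaw 69.16 q1,q6 [1.21 1.57]
```

```bash
python3 -m jog '-690 -489 0 1.012;-690 -489 0 1.012;-690 -489 0 1.012;-690 -489 0 1.012;-690 -489 0 1.012;-690 -489 0 1.012;-690 -489 0 1.012;-690 -489 0 1.012;-690 -489 0 1.012;-690 -489 0 1.012;-690 -489 0 1.012;-690 -489 0 1.012;-690 -489 0 1.012;-690 -489 0 1.012;-690 -489 0 1.012;-690 -489 0 1.012;-690 -489 0 1.012;-690 -489 0 1.012' 1 40
python3 - <<'E'
from h import *
go(.6665,-.1885,.10,11.2)
go(.6665,-.1885,.028,11.2)
E
```

```text
t: 2.65
ee_pos: [0.6663, -0.1876, 0.2571]
tcp_rot: [0.0, 0.635, 0.773, 0.0]
wrist_force: [0.8, 0.9, 0.5]
opening: 0.0857
delta tool mm [-8.000e-01 -1.000e-01  1.571e+02] spin 0.001 | at [ 666.3 -187.6  257.1] jaw 11.23 q1,q6 [-0.27  1.1 ]
delta tool mm [-8.000e-01 -2.000e-01  2.291e+02] spin 0.001 | at [ 666.3 -187.6  257.1] jaw 11.23 q1,q6 [-0.27  1.1 ]
```

```bash
python3 -m jog '-1 0 60 0;-1 0 120 0;-1 0 170 0;-1 0 200 0;-1 0 220 0;-1 0 228 0;-1 0 229 0;-1 0 229 0' 1 40
python3 - <<'E'
from h import *
c=r.capture("side"); crop(c,280,160,180,130,4,"g1")
c=r.capture("top"); crop(c,280,120,120,110,5,"g1t")
E
```

```text
t: 3.65
ee_pos: [0.6674, -0.1897, 0.0287]
tcp_rot: [0.001, 0.635, 0.773, 0.0]
wrist_force: [0.2, -0.2, 0.0]
opening: 0.0854
```

View pics/g1.png

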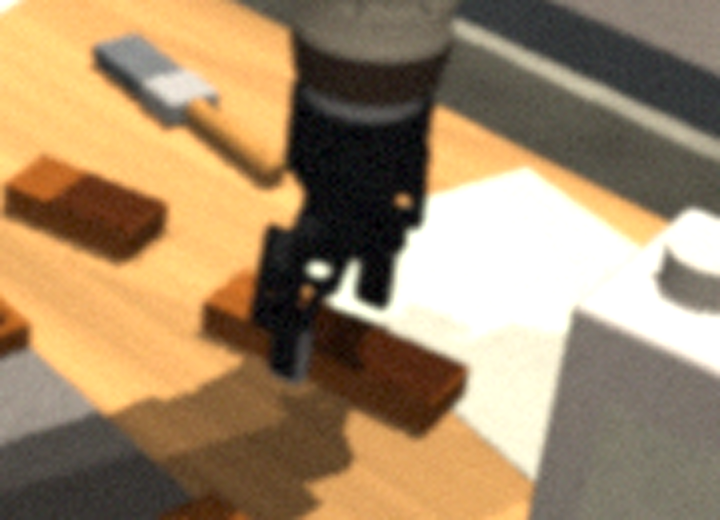

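The gripper straddles panel_long: fingers at about (352,250) in the side view, near its mid-length. Closing.

```bash
python3 -m jog '0 0 0 0;0 0 0 0;0 0 0 0;0 0 0 0;0 0 0 0;0 0 0 0' 0.4 40;python3 -m jog '0 0 -15 0;0 0 -60 0;0 0 -110 0;0 0 -110 0;0 0 -110 0' 0.4 40
python3 - <<'E'
from h import *
c=r.capture("top"); crop(c,280,100,130,120,5,"g2t")
c=r.capture("side"); crop(c,280,100,180,150,4,"g2")
E
```

```text
t: 4.5
ee_pos: [0.6669, -0.1896, 0.0277]
tcp_rot: [0.0, 0.635, 0.773, 0.0]
wrist_force: [-0.1, 0.2, 4.8]
opening: 0.0442
t: 5.12
ee_pos: [0.6665, -0.1894, 0.1369]
tcp_rot: [-0.0, 0.635, 0.773, -0.0]
wrist_force: [0.4, -0.4, -1.3]
opening: 0.0444
```

View pics/g2.png

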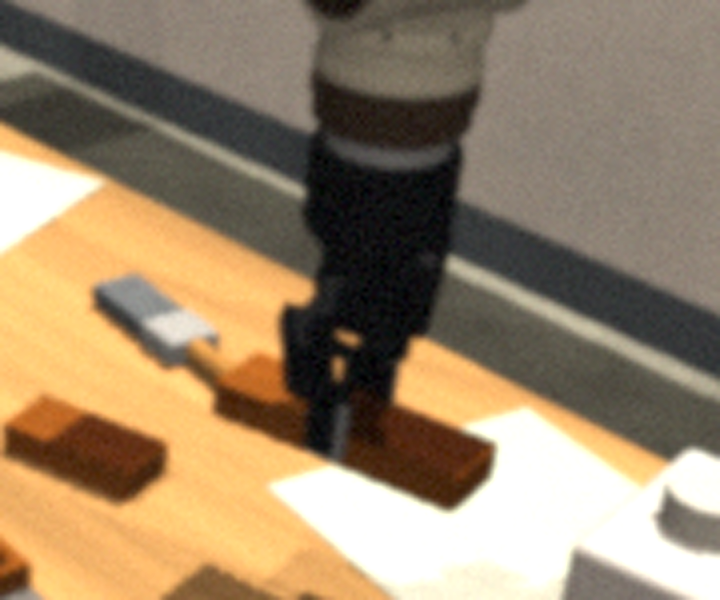

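Run:
```python
from h import *
go(.4532,-.1553,.137,-6.43)
go(.4532,-.1553,.037,-6.43)
```

```text
delta tool mm [  74.6 -202.2   -0.9] spin 0.307 | at [ 666.  -189.3  135.5] jaw 11.17 q1,q6 [-0.28  1.1 ]
delta tool mm [  74.5 -202.    99.1] spin 0.307 | at [ 666.  -189.3  135.5] jaw 11.17 q1,q6 [-0.28  1.1 ]
```

```bash
python3 -m jog '75 -202 0 0.307;75 -202 0 0.307;75 -202 0 0.307;75 -202 0 0.307;75 -202 0 0.307;75 -202 0 0.307;75 -202 40 0.307;75 -202 70 0.307;75 -202 85 0.307;75 -202 85 0.307'
python3 - <<'E'
from h import *
go(.4532,-.1553,.037,-6.43)
E
```

```text
t: 6.48
ee_pos: [0.4539, -0.1549, 0.0514]
tcp_rot: [-0.001, 0.746, 0.666, -0.001]
wrist_force: [-0.0, 0.5, -1.3]
opening: 0.0441
delta tool mm [-0.5 -0.7 14.4] spin 0.0 | at [ 453.9 -154.9   51.4] jaw -6.41 q1,q6 [-0.33  1.35]
```

```bash
python3 -m jog '-0.5 -0.7 8 0;-0.5 -0.7 13 0;-0.5 -0.7 14 0;-0.5 -0.7 15 0;-0.5 -0.7 15 0'; python3 -m jog '0 0 0 0;0 0 0 0;0 0 0 0;0 0 0 0;0 0 -20 0;0 0 -70 0;0 0 -130 0;0 0 -180 0;0 0 -180 0' 1
python3 - <<'E'
from h import *
go(.477,.156,.2,76.75)
c=r.capture("top"); crop(c,260,210,140,100,5,"p1t")
c=r.capture("side"); crop(c,200,210,180,130,4,"p1")
E
```

```text
t: 7.1
ee_pos: [0.4534, -0.1555, 0.0375]
tcp_rot: [0.0, 0.746, 0.666, 0.0]
wrist_force: [0.6, -0.1, -1.3]
opening: 0.0444
t: 8.22
ee_pos: [0.4547, -0.156, 0.2215]
tcp_rot: [0.003, 0.746, 0.666, 0.002]
wrist_force: [0.0, 0.1, -1.3]
opening: 0.0854
delta tool mm [312.5 -12.8  21. ] spin -1.452 | at [ 454.7 -156.   221.5] jaw -6.42 q1,q6 [-0.33  1.35]
```

View pics/p1.png

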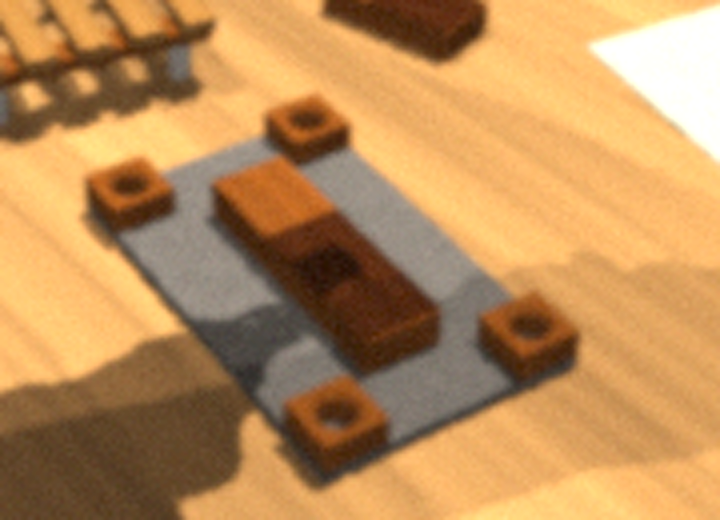

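```bash
python3 -m jog '312 -13 0 -1.45;312 -13 0 -1.45;312 -13 0 -1.45;312 -13 0 -1.45;312 -13 0 -1.45;312 -13 0 -1.45;312 -13 0 -1.45;312 -13 0 -1.45;312 -13 0 -1.45;312 -13 0 -1.45'
python3 - <<'E'
from h import *
go(.477,.156,.078,76.75)
c=r.capture("top"); crop(c,260,210,140,100,5,"p2t")
E
```

```text
t: 9.57
ee_pos: [0.475, 0.1559, 0.2164]
tcp_rot: [-0.001, 0.118, 0.993, -0.0]
wrist_force: [0.3, 0.8, -0.2]
opening: 0.0855
delta tool mm [ -2.1   0.7 138.4] spin -0.005 | at [475.  155.9 216.4] jaw 76.48 q1,q6 [0.32 0.55]
```

View pics/p2t.png

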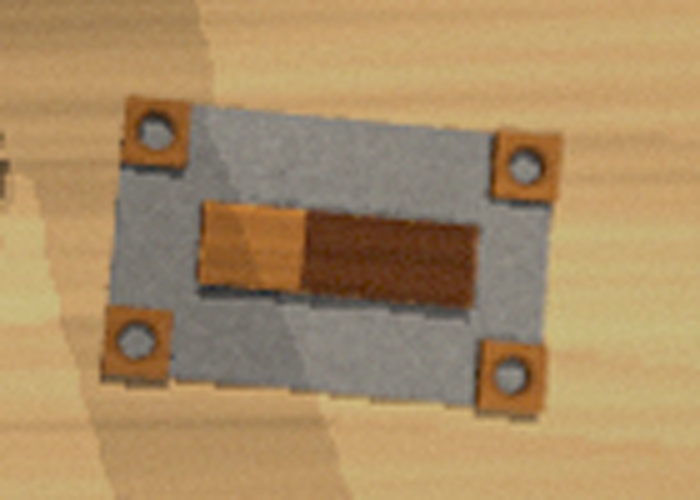

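Run:
```python
from h import *
c=r.capture("top")
px=lambda X,Y,x0=260,y0=210,s=5:(x0+(X+.5)/s-.5,y0+(Y+.5)/s-.5)
w=plane(c,[px(*a) for a in [(203,202),(478,227),(198,289),(472,307)]],.030)
print(fit([(.0225,.075),(.0225,-.075),(-.0225,.075),(-.0225,-.075)],w))
w=plane(c,[px(*a) for a in [(157,132),(527,168),(137,343),(513,377)]],.024)
print(fit([(.057,.102),(.057,-.102),(-.057,.102),(-.057,-.102)],w))
```

```text
(array([ 0.45130015, -0.15676793]), np.float64(-5.557264000298809), array([[ 0.8, -0.4],
       [-0.9,  0.3],
       [-1. , -0.9],
       [ 1.1,  1. ]]))
(array([ 0.45234985, -0.15527333]), np.float64(-6.447954325139205), array([[ 0.1, -0.6],
       [-0.4,  0.4],
       [-0.3, -0.1],
       [ 0.5,  0.2]]))
```

```bash
python3 -m jog '-2 1 50 -0.005;-2 1 90 -0.005;-2 1 115 -0.005;-2 1 128 -0.005;-2 1 137 -0.005;-2 1 137 -0.005;-2 1 137 -0.005'
python3 - <<'E'
from h import *
go(.477,.156,.079,76.75)
c=r.capture("side"); crop(c,130,130,150,120,5,"f1")
E
```

```text
t: 10.55
ee_pos: [0.4779, 0.1567, 0.0812]
tcp_rot: [0.001, 0.114, 0.994, 0.0]
wrist_force: [-0.1, 0.6, -0.0]
opening: 0.0852
delta tool mm [ 0.7 -0.9  2.2] spin 0.003 | at [477.9 156.7  81.2] jaw 76.94 q1,q6 [0.32 0.54]
```

View pics/f1.png

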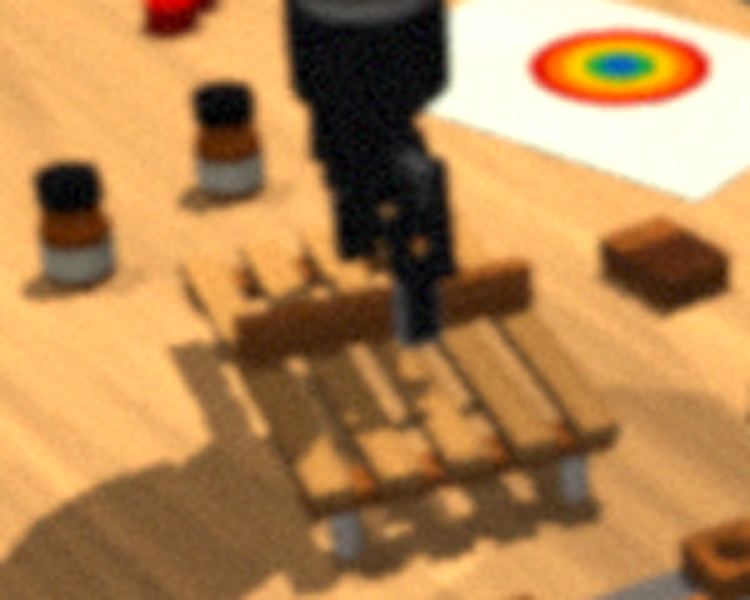

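```bash
python3 -m jog '0 0 1 0;0 0 1 0;0 0 1 0;0 0 1 0;0 0 1 0;0 0 1 0;0 0 1 0;0 0 1 0' 0 60; python3 -m jog '0 0 -5 0;0 0 -25 0;0 0 -60 0;0 0 -90 0;0 0 -90 0;0 0 -90 0'
python3 - <<'E'
from h import *
go(.4527,-.1548,.17,83.56)
c=r.capture("side"); crop(c,110,80,200,160,4,"f2")
c=r.capture("top"); crop(c,130,180,160,120,5,"f2t")
E
```

```text
t: 11.6
ee_pos: [0.4775, 0.1565, 0.0795]
tcp_rot: [0.0, 0.114, 0.994, 0.0]
wrist_force: [-1.4, -0.6, 4.9]
opening: 0.0104
t: 12.35
ee_pos: [0.4769, 0.1564, 0.1676]
tcp_rot: [-0.001, 0.114, 0.994, -0.0]
wrist_force: [-0.7, 0.2, -5.3]
opening: 0.0104
delta tool mm [ -46.7 -308.6   -2.2] spin -0.115 | at [476.9 156.4 167.6] jaw 76.95 q1,q6 [0.32 0.54]
```

View pics/f2.png

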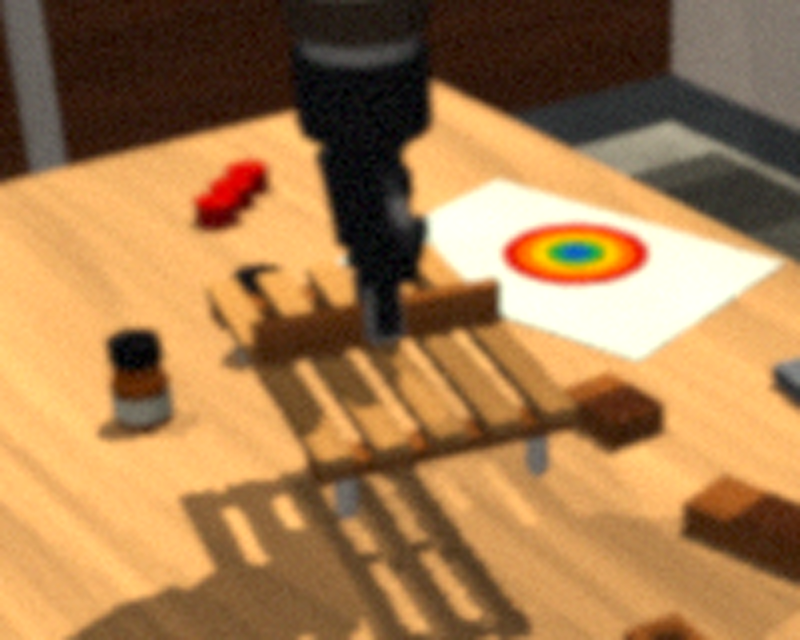

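View pics/f2t.png

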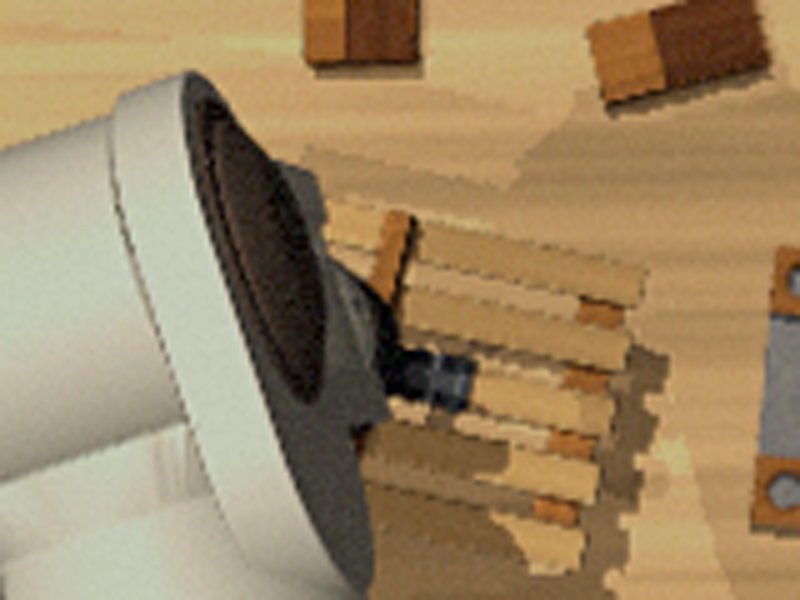

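Run:
```python
from h import *
c=r.capture("top"); p,M,s=pose(); print(p*1000)
px=lambda X,Y,x0=130,y0=180,s=5:(x0+(X+.5)/s-.5,y0+(Y+.5)/s-.5)
zt=.050+p[2]-.0795
w=plane(c,[px(*a) for a in [(648,268),(583,573)]],zt); print(np.round(w*1000,1),zt,np.linalg.norm(w[0]-w[1]))
print(fit([(.075,-.12),(-.075,-.12)],w))
w2=plane(c,[px(*a) for a in [(402,212)]],zt+.025)
yaw=np.radians(-13.05); print("rib far end ->centre",w2-.075*np.array([np.cos(yaw),np.sin(yaw),0]))
```

```text
[476.78566986 156.32249271 167.61168791]
[[520.7  21.  138.1]
 [374.3  54.  138.1]] 0.13811168791102146 0.15008240649119578
(array([0.47395868, 0.15454244]), np.float64(-12.727555720509498), array([[ 0., -0.],
       [-0.,  0.]]))
rib far end ->centre [[0.47462226 0.15429482 0.16311169]]
```

```bash
python3 - <<'E'
from h import *
go(.4550,-.1533,.168,83.5)
E
python3 -m jog '-46 -308 0 -0.11;-46 -308 0 -0.11;-46 -308 0 -0.11;-46 -308 0 -0.11;-46 -308 0 -0.11;-46 -308 0 -0.11;-46 -308 0 -0.11;-46 -308 0 -0.11;-46 -308 0 -0.11'
python3 - <<'E'
from h import *
go(.4550,-.1533,.114,83.5)
E
```

```text
delta tool mm [-4.870e+01 -3.065e+02 -1.000e-01] spin -0.114 | at [476.8 156.3 167.6] jaw 76.95 q1,q6 [0.32 0.54]
t: 13.62
ee_pos: [0.4529, -0.1528, 0.1692]
tcp_rot: [-0.0, 0.058, 0.998, 0.0]
wrist_force: [-0.4, -0.5, -4.3]
opening: 0.0112
delta tool mm [-2.2 -0.2 55.2] spin -0.002 | at [ 452.9 -152.8  169.2] jaw 83.37 q1,q6 [-0.33 -0.21]
```

```bash
python3 -m jog '-2 0 25 -0.002;-2 0 45 -0.002;-2 0 55 -0.002;-2 0 55 -0.002;-2 0 55 -0.002'
python3 - <<'E'
from h import *
go(.4550,-.1533,.0885,83.5)
c=r.capture("side"); crop(c,190,190,190,145,4,"s1")
c=r.capture("top"); crop(c,260,200,160,120,5,"s1t")
E
```

```text
t: 14.25
ee_pos: [0.4551, -0.1541, 0.1152]
tcp_rot: [0.001, 0.058, 0.998, -0.0]
wrist_force: [-0.2, -0.9, -3.4]
opening: 0.0107
delta tool mm [ 0.2  0.8 26.7] spin -0.002 | at [ 455.1 -154.1  115.2] jaw 83.39 q1,q6 [-0.33 -0.21]
```

View pics/s1.png

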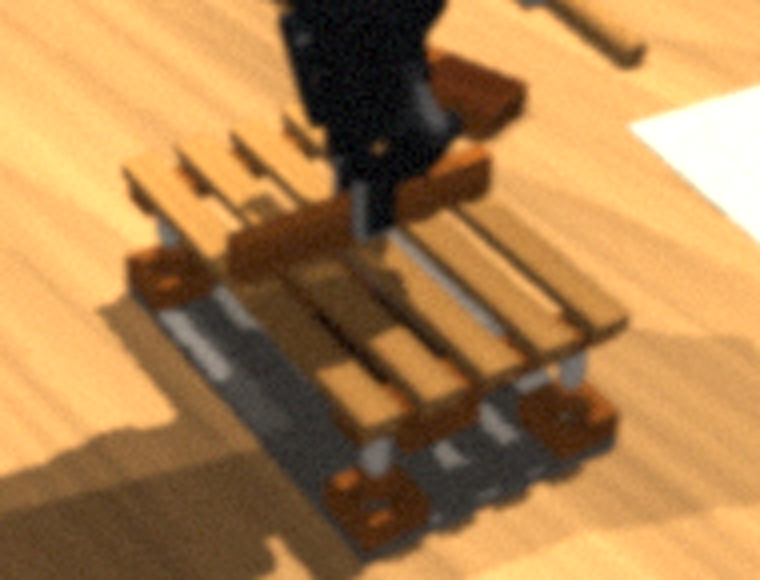

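View pics/s1t.png

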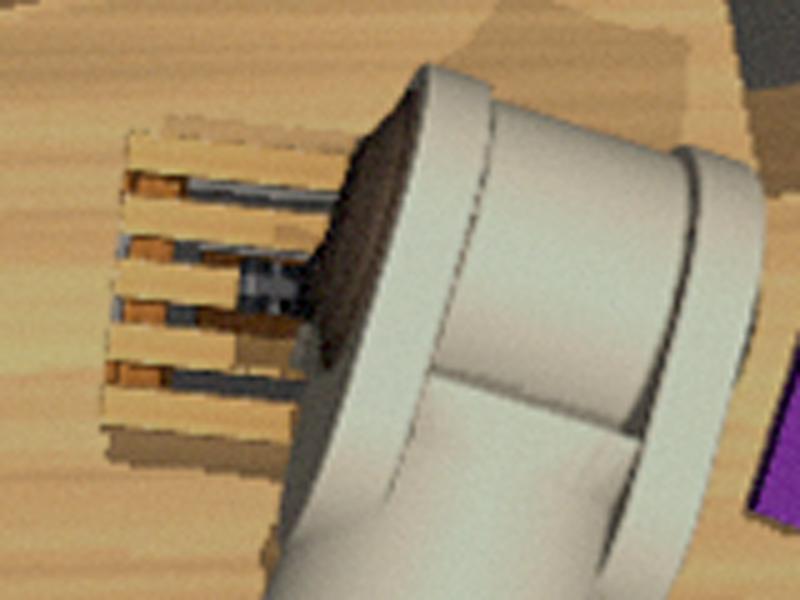

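Run:
```python
from h import *
c=r.capture("top"); p,M,s=pose()
px=lambda X,Y,x0=260,y0=200,s=5:(x0+(X+.5)/s-.5,y0+(Y+.5)/s-.5)
h=p[2]-.0795
w=plane(c,[px(*a) for a in [(129,132),(102,428)]],.05+h)
print(h,np.linalg.norm(w[0]-w[1]),fit([(.075,.12),(-.075,.12)],w)[:2], p)
c=r.capture("side")
q=lambda X,Y:(190+(X+.5)/4-.5,190+(Y+.5)/4-.5)
for n,a in dict(near=(375,505),far=(567,415)).items():
    b=plane(c,[q(*a)],.024)[0]; print(n,np.round(b*1000,1)); u=proj(c,[b+[0,0,h-.024]])[0]; print("tip expected crop px",(u-[190,190]+.5)*4-.5)
```

```text
0.03552989159349974 0.15166277438619574 (array([ 0.45369852, -0.15561986]), np.float64(-6.353031087472731)) [ 0.45500537 -0.15424744  0.11502989]
near [ 378.8 -258.1   24. ]
tip expected crop px [375.47778506 486.84866121]
far [ 491.6 -269.6   24. ]
tip expected crop px [568.74405605 397.26844671]
```

```bash
python3 -m jog '0.5 0.5 6 0;0.5 0.5 10 0;0.5 0.5 13 0;0.5 0.5 16 0;0.5 0.5 19 0;0.5 0.5 22 0;0.5 0.5 25 0;0.5 0.5 27 0;0.5 0.5 28 0;0.5 0.5 28 0'
```

```text
t: 15.7
ee_pos: [0.4542, -0.1536, 0.0875]
tcp_rot: [0.0, 0.058, 0.998, -0.0]
wrist_force: [-4.6, 1.4, 6.4]
opening: 0.0106
```

```bash
python3 -m jog '0 0 1 0;0 0 1.5 0;0 0 1.5 0'
python3 - <<'E'
from h import *
c=r.capture("side"); crop(c,190,190,190,145,4,"s2")
E
```

```text
t: 16.08
ee_pos: [0.4542, -0.1536, 0.0874]
tcp_rot: [0.001, 0.058, 0.998, -0.0]
wrist_force: [-9.7, 4.2, 19.3]
opening: 0.0109
```

View pics/s2.png

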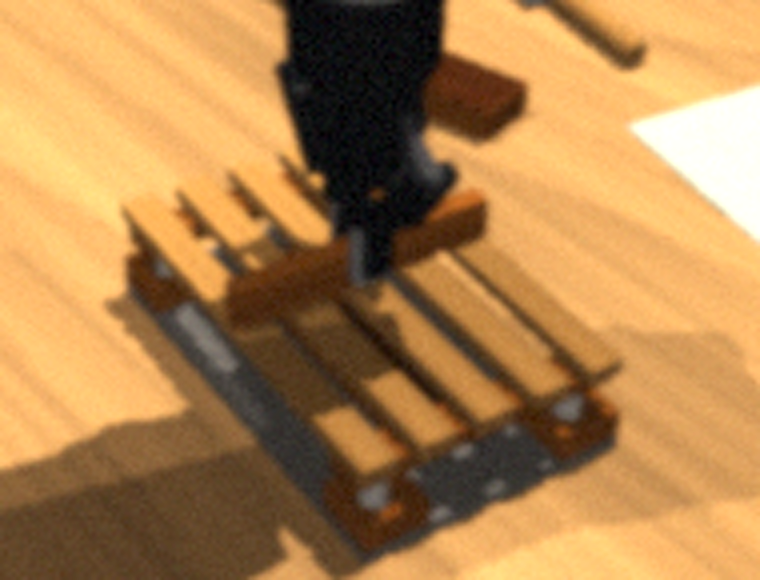

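The force rises hard at z=0.0874, which is 8 mm above the table grasp, so the legs are on the socket floors. Releasing.

```bash
python3 -m jog '0 0 -0.5 0;0 0 -0.5 0;0 0 -0.5 0;0 0 -0.5 0;0 0 -0.5 0;0 0 -30 0;0 0 -80 0;0 0 -110 0;0 0 -110 0' 1
python3 - <<'E'
from h import *
go(.6558,.0085,.198,13.5)
c=r.capture("side"); crop(c,190,190,190,145,4,"s3")
E
```

```text
t: 17.25
ee_pos: [0.4552, -0.1539, 0.1972]
tcp_rot: [0.002, 0.058, 0.998, -0.001]
wrist_force: [-0.6, 0.0, -0.8]
opening: 0.0855
delta tool mm [-180.5  184.5   -0.3] spin 1.219 | at [ 455.2 -153.9  197.2] jaw 83.36 q1,q6 [-0.33 -0.21]
```

View pics/s3.png

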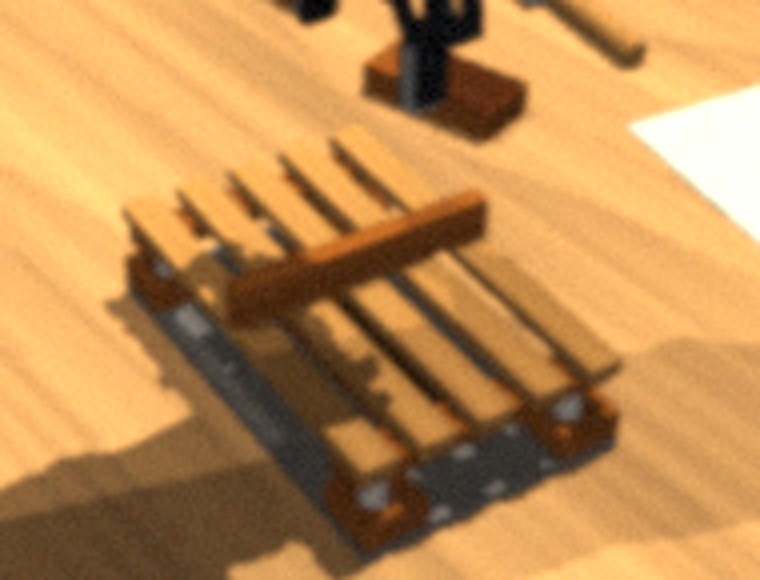

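```bash
python3 -m jog '-180 184 0 1.22;-180 184 0 1.22;-180 184 0 1.22;-180 184 0 1.22;-180 184 0 1.22;-180 184 0 1.22;-180 184 0 1.22;-180 184 0 1.22;-180 184 0 1.22'
python3 - <<'E'
from h import *
go(.6558,.0085,.028,13.5)
c=r.capture("top"); crop(c,240,200,160,110,5,"s4t")
E
```

```text
t: 18.42
ee_pos: [0.654, 0.0083, 0.1939]
tcp_rot: [-0.001, 0.618, 0.786, -0.0]
wrist_force: [0.0, -0.3, 1.0]
opening: 0.0855
delta tool mm [ -0.3   2.  165.9] spin 0.002 | at [654.    8.3 193.9] jaw 13.6 q1,q6 [0.01 1.35]
```

View pics/s4t.png

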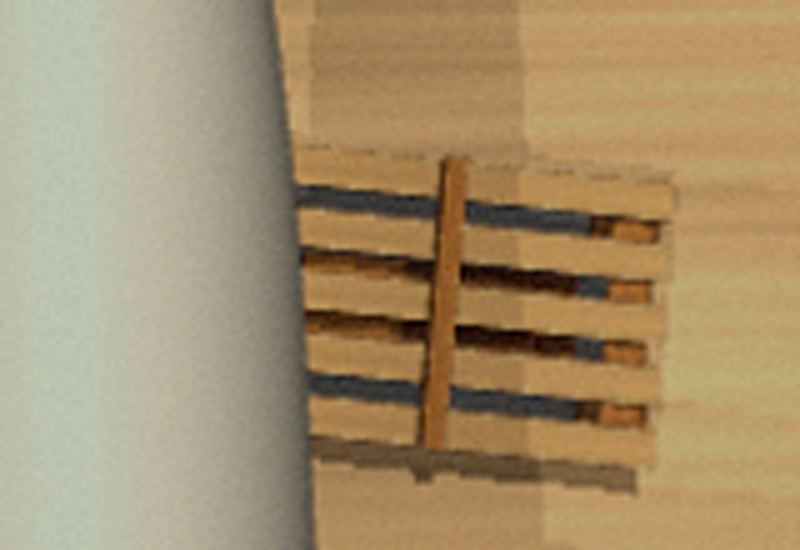

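```bash
python3 -m jog '0 2 60 0;0 2 110 0;0 2 140 0;0 2 158 0;0 2 165 0;0 2 165 0;0 2 165 0'; python3 -m jog '0 0 0 0;0 0 0 0;0 0 0 0;0 0 0 0;0 0 0 0;0 0 0 0' 0.4 40;python3 -m jog '0 0 -15 0;0 0 -60 0;0 0 -110 0;0 0 -140 0;0 0 -140 0;0 0 -140 0'
python3 - <<'E'
from h import *
c=r.capture("side"); crop(c,230,80,160,130,5,"m1")
c=r.capture("top"); crop(c,200,100,160,120,5,"m1t")
E
```

```text
t: 19.35
ee_pos: [0.657, 0.0089, 0.0313]
tcp_rot: [0.001, 0.619, 0.785, 0.001]
wrist_force: [0.1, -0.4, 0.5]
opening: 0.0853
t: 20.1
ee_pos: [0.6565, 0.0089, 0.0304]
tcp_rot: [0.0, 0.619, 0.785, 0.0]
wrist_force: [-0.7, -0.3, 4.9]
opening: 0.044
t: 20.85
ee_pos: [0.6559, 0.0088, 0.1689]
tcp_rot: [-0.0, 0.619, 0.785, -0.0]
wrist_force: [-0.3, 0.2, -1.8]
opening: 0.0443
```

View pics/m1.png

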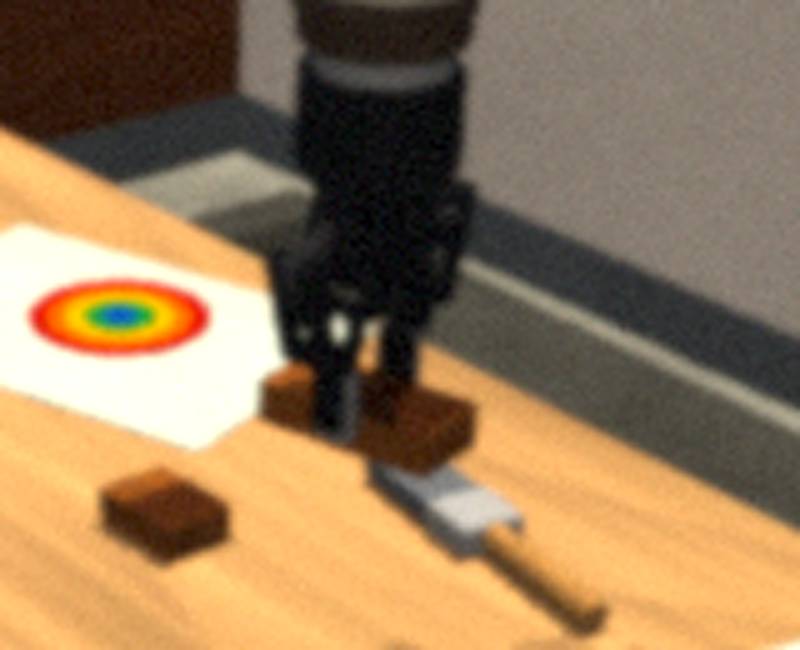

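View pics/m1t.png

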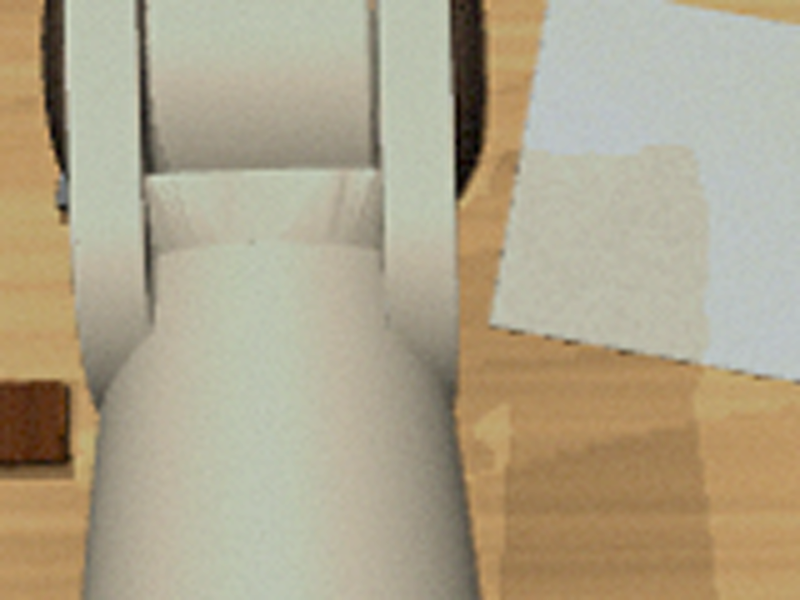

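Run:
```python
from h import *
c=r.capture("side"); p,M,s=pose(); zb=p[2]-.0304
q=lambda X,Y:(230+(X+.5)/5-.5,80+(Y+.5)/5-.5)
w=plane(c,[q(264,417),q(425,470),q(264,388),q(425,440)],0); 
a=plane(c,[q(264,417),q(425,472)],zb); b=plane(c,[q(264,385),q(423,437),q(475,403)],zb+.022)
for v in (a,b):
    print(np.round(v*1000,1),np.linalg.norm(v[0]-v[1])); rel=(v-p)@M; print(np.round(rel*1000,1))
crop(c,265,140,70,50,11,"m2")
```

```text
[[628.7  50.2 137.8]
 [652.3 -38.3 137.8]] 0.09159372772738354
[[ 46.5 -16.4  30.5]
 [-45.1 -14.1  30.4]]
[[622.   42.7 159.8]
 [645.6 -42.5 159.8]
 [688.4 -31.9 159.8]] 0.08834106199847595
[[ 40.7 -24.8   8.5]
 [-47.6 -21.7   8.4]
 [-47.3  22.4   8.3]]
```

View pics/m2.png

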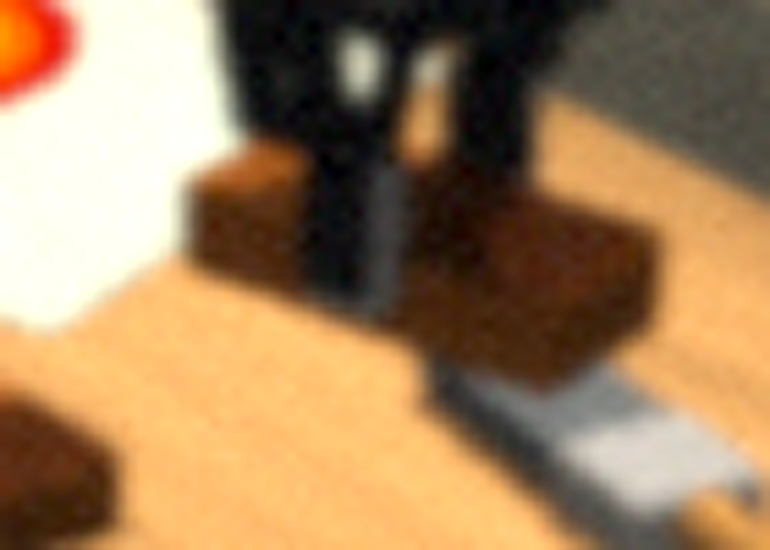

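Run:
```python
from h import *
go(.4618,-.0905,.169,-6.4)
```

```text
delta tool mm [ -51.5 -211.6   -0.3] spin 0.347 | at [655.6   8.8 168.2] jaw 13.46 q1,q6 [0.01 1.35]
```

```bash
python3 -m jog '-52 -212 0 0.347;-52 -212 0 0.347;-52 -212 0 0.347;-52 -212 0 0.347;-52 -212 0 0.347;-52 -212 0 0.347;-52 -212 40 0.347;-52 -212 60 0.347;-52 -212 60 0.347;-52 -212 60 0.347'
python3 - <<'E'
from h import *
go(.4618,-.0905,.0892,-6.4)
c=r.capture("side"); crop(c,190,160,190,145,4,"m3")
E
```

```text
t: 22.25
ee_pos: [0.4629, -0.0908, 0.1105]
tcp_rot: [0.0, 0.745, 0.667, 0.0]
wrist_force: [0.1, -0.5, -0.9]
opening: 0.0437
delta tool mm [ 0.2 -1.1 21.3] spin 0.0 | at [462.9 -90.8 110.5] jaw -6.38 q1,q6 [-0.19  1.49]
```

View pics/m3.png

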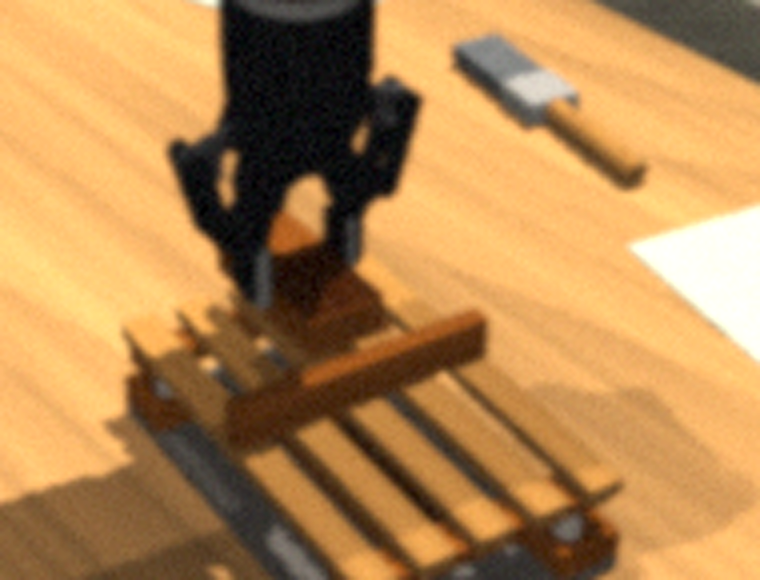

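```bash
python3 -m jog '0 -1 10 0;0 -1 17 0;0 -1 20 0;0 -1 21 0;0 -1 22 0;0 -1 22 0'
python3 - <<'E'
from h import *
c=r.capture("side"); crop(c,190,160,190,145,4,"m4")
E
```

```text
t: 23.05
ee_pos: [0.4612, -0.091, 0.0883]
tcp_rot: [0.0, 0.746, 0.666, 0.0]
wrist_force: [-2.3, 0.0, 3.7]
opening: 0.044
```

View pics/m4.png

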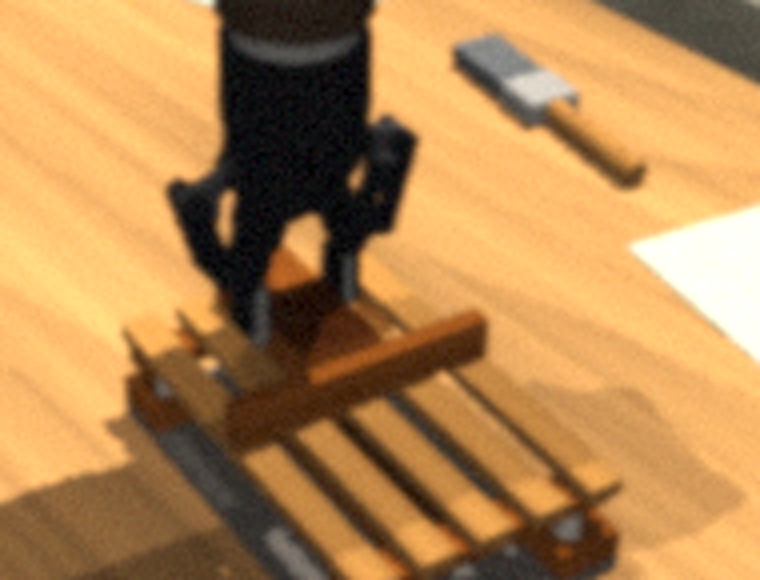

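```bash
python3 -m jog '0 0 0 0;0 0 0 0;0 0 0 0;0 0 0 0;0 0 -30 0;0 0 -80 0;0 0 -110 0;0 0 -110 0' 1
python3 - <<'E'
from h import *
go(.6715,.1845,.198,0.8)
E
```

```text
t: 24.1
ee_pos: [0.4622, -0.0912, 0.2002]
tcp_rot: [0.002, 0.746, 0.666, 0.001]
wrist_force: [0.7, -0.2, -0.3]
opening: 0.0858
delta tool mm [297.3 177.2   2.8] spin -0.126 | at [462.2 -91.2 200.2] jaw -6.42 q1,q6 [-0.19  1.49]
```

```bash
python3 -m jog '297 177 0 -0.126;297 177 0 -0.126;297 177 0 -0.126;297 177 0 -0.126;297 177 0 -0.126;297 177 0 -0.126;297 177 0 -0.126;297 177 0 -0.126;297 177 0 -0.126'
python3 - <<'E'
from h import *
go(.6715,.1845,.0295,0.8)
c=r.capture("top"); crop(c,260,210,140,100,5,"m5t")
c=r.capture("side"); crop(c,190,190,190,145,4,"m5")
E
```

```text
t: 25.22
ee_pos: [0.6698, 0.1833, 0.1981]
tcp_rot: [0.0, 0.703, 0.712, -0.0]
wrist_force: [-0.1, 0.4, 0.5]
opening: 0.0854
delta tool mm [  1.2   1.7 168.6] spin -0.001 | at [669.8 183.3 198.1] jaw 0.74 q1,q6 [0.27 1.83]
```

View pics/m5t.png

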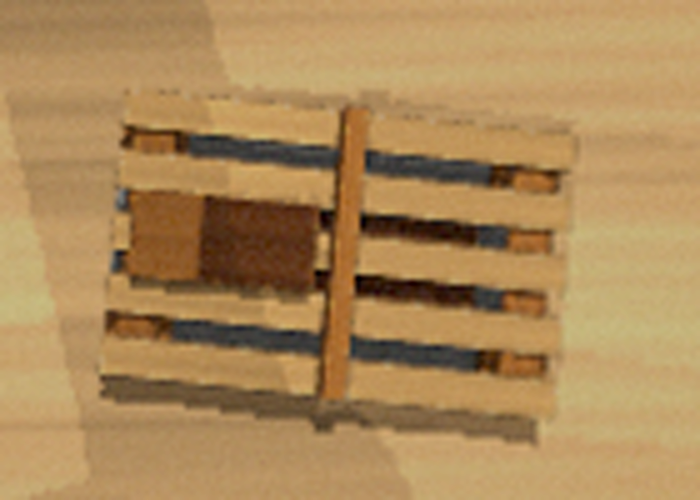

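Run:
```python
from h import *
c=r.capture("top")
px=lambda X,Y,x0=260,y0=210,s=5:(x0+(X+.5)/s-.5,y0+(Y+.5)/s-.5)
w=plane(c,[px(*a) for a in [(135,190),(320,208),(128,275),(313,291)]],.080)
t1=fit([(.0225,.048),(.0225,-.048),(-.0225,.048),(-.0225,-.048)],w); print("mid",t1)
w=plane(c,[px(*a) for a in [(126,92),(577,128),(103,369),(553,411)]],.058)
t2=fit([(.075,.12),(.075,-.12),(-.075,.12),(-.075,-.12)],w); print("frame",t2)
w=plane(c,[px(355,108),px(332,396)],.083); print("rib",w,fit([(.075,0),(-.075,0)],w))
a=np.radians(t2[1]); A=np.array([[np.cos(a),-np.sin(a)],[np.sin(a),np.cos(a)]])
print("mid in frame mm",A.T@(t1[0]-t2[0])*1000)
```

```text
mid (array([ 0.45981664, -0.09213505]), np.float64(-6.293087422693891), array([[-0.6,  0.1],
       [-1.1,  0.1],
       [ 0.6, -0.4],
       [ 1.2,  0.2]]))
frame (array([ 0.45484434, -0.15456306]), np.float64(-6.207076849232673), array([[-2.7, -0.3],
       [-0.3, -0.7],
       [ 1.6, -1.6],
       [ 1.3,  2.6]]))
rib [[ 0.52695139 -0.16163083  0.083     ]
 [ 0.38018545 -0.1449032   0.083     ]] (array([ 0.45356842, -0.15326702]), np.float64(-6.502224081019937), array([[-1.1,  0.1],
       [ 1.1, -0.1]]))
mid in frame mm [-1.80669947 62.5996516 ]
```

panel_middle lies at (-1.8, 62.6) mm in the frame, against a target of (0, 63). Now the short panel.

```bash
python3 -m jog '1 2 60 0;1 2 110 0;1 2 140 0;1 2 158 0;1 2 168 0;1 2 168 0;1 2 168 0'; python3 -m jog '0 0 0 0;0 0 0 0;0 0 0 0;0 0 0 0;0 0 0 0;0 0 0 0' 0.4 40;python3 -m jog '0 0 -15 0;0 0 -60 0;0 0 -110 0;0 0 -140 0;0 0 -140 0;0 0 -140 0'
python3 - <<'E'
from h import *
go(.4488,-.2164,.168,-6.4)
c=r.capture("side"); crop(c,190,80,160,130,5,"k1")
E
```

```text
t: 26.25
ee_pos: [0.6729, 0.1856, 0.0313]
tcp_rot: [0.001, 0.702, 0.712, 0.001]
wrist_force: [-1.2, -0.0, -0.1]
opening: 0.0854
t: 27.0
ee_pos: [0.6725, 0.1855, 0.0304]
tcp_rot: [0.0, 0.702, 0.712, 0.0]
wrist_force: [-0.3, 0.0, 5.4]
opening: 0.0442
t: 27.75
ee_pos: [0.6719, 0.1854, 0.169]
tcp_rot: [-0.0, 0.702, 0.712, -0.001]
wrist_force: [0.4, 0.3, -0.4]
opening: 0.0439
delta tool mm [-398.6 -228.7    1.4] spin 0.126 | at [671.9 185.4 169. ] jaw 0.8 q1,q6 [0.27 1.83]
```

View pics/k1.png

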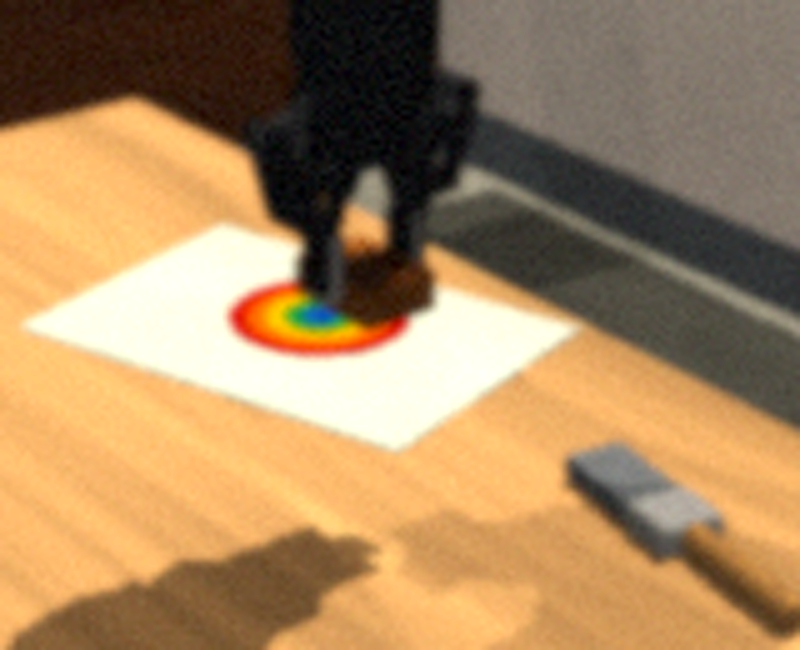

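```bash
python3 -m jog '-399 -229 0 0.126;-399 -229 0 0.126;-399 -229 0 0.126;-399 -229 0 0.126;-399 -229 0 0.126;-399 -229 0 0.126;-399 -229 0 0.126;-399 -229 0 0.126;-399 -229 0 0.126;-399 -229 0 0.126;-399 -229 40 0.126;-399 -229 60 0.126;-399 -229 60 0.126;-399 -229 60 0.126'
python3 - <<'E'
from h import *
go(.4488,-.2164,.0885,-6.4)
c=r.capture("side"); crop(c,200,180,190,145,4,"k2")
c=r.capture("top"); crop(c,260,210,140,100,5,"k2t")
E
```

```text
t: 29.55
ee_pos: [0.4495, -0.2162, 0.1106]
tcp_rot: [0.0, 0.745, 0.667, 0.0]
wrist_force: [-0.2, -0.7, 0.8]
opening: 0.0443
delta tool mm [-0.2 -0.7 22.1] spin 0.001 | at [ 449.5 -216.2  110.6] jaw -6.35 q1,q6 [-0.45  1.23]
```

View pics/k2.png

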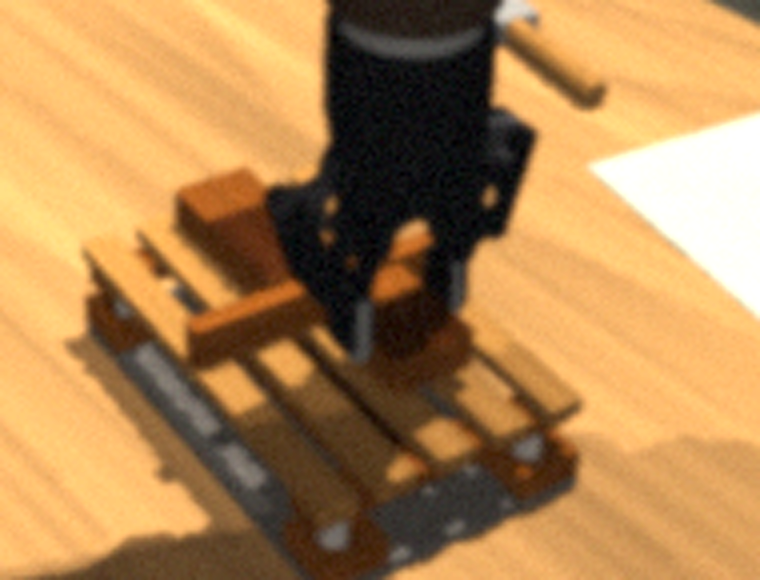

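View pics/k2t.png

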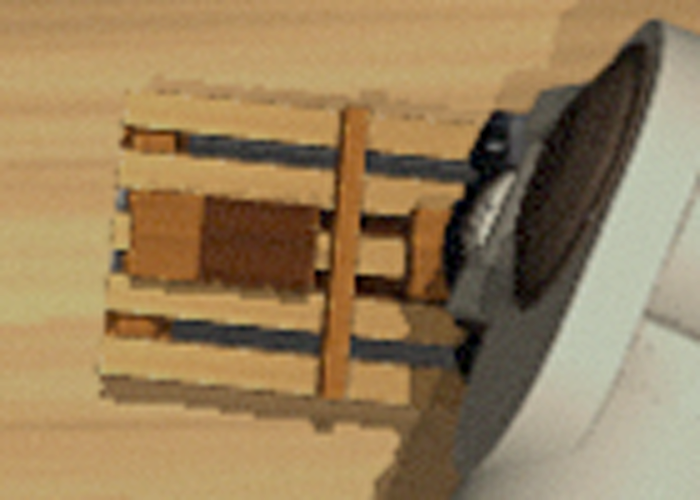

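Run:
```python
from h import *
c=r.capture("top")
px=lambda X,Y,x0=260,y0=210,s=5:(x0+(X+.5)/s-.5,y0+(Y+.5)/s-.5)
w=plane(c,[px(418,205),px(412,293)],.1022)[:,:2]
a=np.radians(-6.4); A=np.array([[np.cos(a),-np.sin(a)],[np.sin(a),np.cos(a)]])
for o in ([.4532,-.1545],): print(np.round((w-np.array(o))@A*1000,1))
```

```text
[[ 26.2 -32. ]
 [-18.1 -32.3]]
```

```bash
python3 -m jog '0 -2 10 0;0 -2 17 0;0 -2 20 0;0 -2 21 0;0 -2 22 0;0 -2 22 0';python3 -m jog '0 0 0 0;0 0 0 0;0 0 0 0;0 0 0 0;0 0 -30 0;0 0 -80 0;0 0 -130 0;0 0 -150 0;0 0 -150 0' 1
python3 - <<'E'
from h import *
go(.35,.35,.25,30)
E
```

```text
t: 30.45
ee_pos: [0.4468, -0.2166, 0.0883]
tcp_rot: [0.0, 0.746, 0.666, 0.0]
wrist_force: [-2.9, 2.0, 4.2]
opening: 0.0443
t: 31.58
ee_pos: [0.4474, -0.2168, 0.2392]
tcp_rot: [0.001, 0.746, 0.666, 0.001]
wrist_force: [0.0, -0.2, -0.9]
opening: 0.0855
delta tool mm [ 552.4 -160.2  -11.8] spin -0.636 | at [ 447.4 -216.8  239.2] jaw -6.42 q1,q6 [-0.45  1.23]
```

```bash
python3 -m jog '550 -160 0 -0.63;550 -160 0 -0.63;550 -160 0 -0.63;550 -160 0 -0.63;550 -160 0 -0.63;550 -160 0 -0.63;550 -160 0 -0.63;550 -160 0 -0.63;550 -160 0 -0.63;550 -160 0 -0.63;550 -160 0 -0.63'
python3 - <<'E'
from h import *
c=r.capture("top"); cv2.imwrite("pics/endtop.png",c["image"]); crop(c,260,210,140,100,5,"e1t")
c=r.capture("side"); crop(c,190,180,190,145,4,"e1")
E
```

```text
t: 32.95
ee_pos: [0.3488, 0.3479, 0.2363]
tcp_rot: [-0.0, 0.502, 0.865, -0.001]
wrist_force: [-0.2, -0.7, -0.1]
opening: 0.0856
```

View pics/e1t.png

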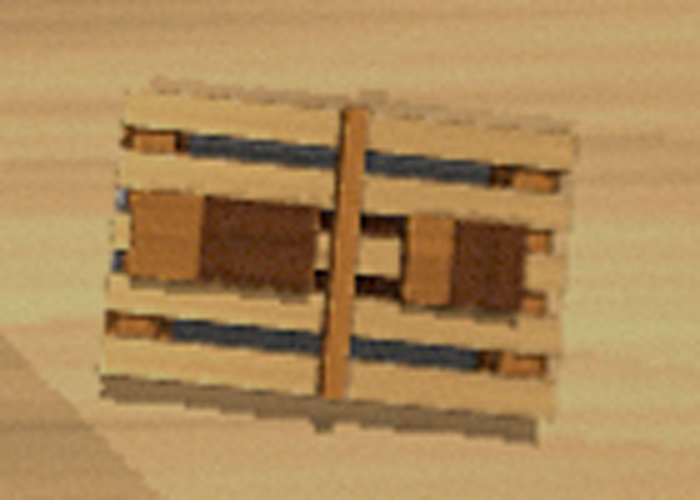

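View pics/e1.png

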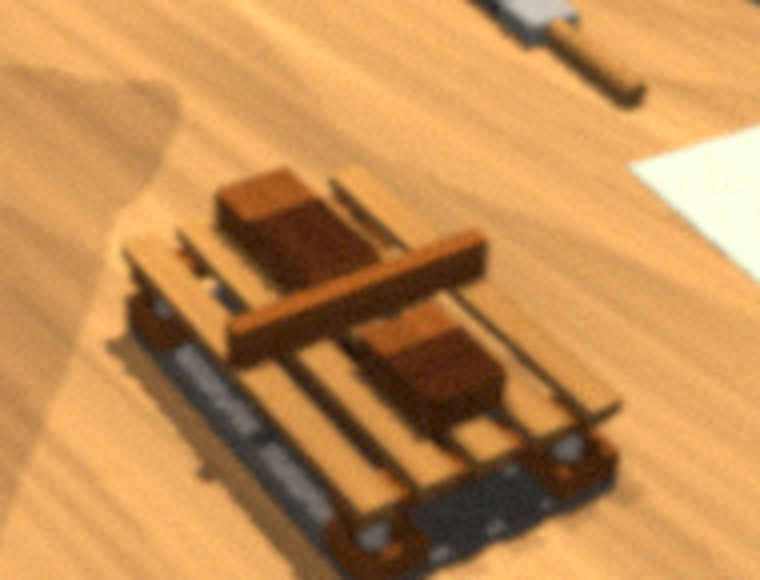

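View pics/endtop.png

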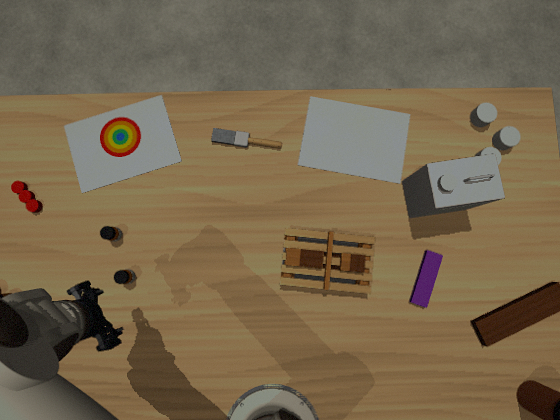

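Run:
```python
from h import *
c=r.capture("top")
px=lambda X,Y,x0=260,y0=210,s=5:(x0+(X+.5)/s-.5,y0+(Y+.5)/s-.5)
a=np.radians(-6.4); A=np.array([[np.cos(a),-np.sin(a)],[np.sin(a),np.cos(a)]]); o=np.array([.4535,-.1545])
for n,q,L in (("mid",[(135,190),(320,208),(128,275),(313,291)],.048),("short",[(409,213),(527,224),(403,303),(521,309)],.031)):
    w=plane(c,[px(*k) for k in q],.080); t=fit([(.0225,L),(.0225,-L),(-.0225,L),(-.0225,-L)],w)
    print(n,"in frame mm",np.round(A.T@(t[0]-o)*1000,1),"yaw rel",round(t[1]+6.4,1))
# leg/frame height by side+top triangulation of rib ends
s=r.capture("side"); q=lambda X,Y:(190+(X+.5)/4-.5,180+(Y+.5)/4-.5)
X=tri(c,[px(367,110),px(322,396)],s,[q(485,234),q(232,324)]); print("rib ends",np.round(X*1000,1))
p=cv2.absdiff(c["image"],cv2.imread("pics/top0.png")); print("change at jars/tin/brush",[int(p[y-6:y+6,x-6:x+6].mean()) for x,y in((109,233),(123,277),(465,180),(240,138))])
```

```text
mid in frame mm [-0.7 62.7] yaw rel 0.1
short in frame mm [ -0. -62.] yaw rel 0.8
rib ends [[ 525.8 -167.7   84.5]
 [ 381.6 -141.3   79.8]]
change at jars/tin/brush [5, 5, 1, 1]
```

```bash
python3 -c "
from plant import r
print(r.hand_in())"
```

```text
the job is handed in; nothing more can be done
None
```

The rack is assembled and loaded, and I handed the job in at about 33 s on the robot's clock, with the arm parked clear and touching nothing. I followed the order asked: long panel on the base, frame into the sockets, middle panel in the left bay, short panel in the right bay.

What the last checks showed:

| Item | Measured by camera | Target |
|---|---|---|
| Long panel, on the base | about 2 mm off centre, about 1° of yaw (measured before the frame covered it) | base centre |
| Middle panel, in the frame | (-0.7, 62.7) mm, 0.1° of yaw | (0, 63) mm |
| Short panel, in the frame | (0, -62) mm, 0.8° of yaw | (0, -63) mm |

- **Frame seating:** the frame stopped hard against a 19 N push, 8 mm above the height at which I had gripped it on the table, which is the fully-in depth. The final side view shows both right-hand legs and the near-left leg down in their blocks. The far-left leg is hidden.
- **Finished faces:** all three panels have the finish facing up.
- **Bystanders:** the jars, tin and brush look unmoved compared with the first picture.

Two readings disagreed slightly:
- **Camera offset:** the top camera read about 2 mm off the arm in x and 1.4 mm in y. I corrected for this.
- **Rib height:** measuring the rib ends across both views gave heights of 84.5 and 79.8 mm against the expected 83 mm. I put this down to pixel error, since the force and depth readings pointed to full seating.

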